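Hold the stone cell in the viewer's light

ROBOT

A 6-joint arm with a two-finger parallel gripper is mounted at the origin on the work surface. World frame = base frame: x ahead of the robot, y to its left, z up, the work surface at z = 0. Lengths are in m, angles in rad, forces in N, time in s.
With the tool pointing down it reaches from about 0.35 to 0.975 m from the base axis. Payload 4.9 kg.
Tool frame: the origin (TCP) lies at the centre of the arm's flange, where the gripper is bolted on; the fingertips stand 173 mm ahead of it and the grasp point (between the pads) lies 155 mm ahead of it; x points along the fingers, y is the direction in which the jaws open and shut, and the axes are right-handed (so a half turn about x gives the same grasp; the last joint's range is limited). The gripper opens to 85 mm and grips with 20 to 120 N. Pads are 22 mm wide; open, the fingers measure 114 mm over their backs; the gripper's body (76 mm by 85 mm) begins 54 mm behind the grasp point. The pads swing forward as they close: fully open they stand 13 mm farther back than shut.
Start: joints at [1.089, 0.053, 1.613, -0, 1.476, -0.119], TCP at [0.222, 0.584, 0.405] pointing down, gripper open.
Joint ranges: [-3.01, 3.01], [-1.01, 2.22], [0.06, 2.58], [-1.02, 4.17], [0.09, 2.62], [-3.14, 3.14]. Speed limits (rad/s): [2.57, 2.57, 3.14, 3.14, 3.14, 3.14].

INTERFACE

Orientations are given as a unit quaternion [w, x, y, z].
In Python, from station import ctrl gives the robot as it stands.
- The arm moves only by the tool apply_moves, never from a script. Its argument "series" is a list of rows, each a list of 2 entries, a list of its own where there are three numbers: the shift along the tool's x, y, z in cm, then the turn about the tool's x in rad. A call has 1 to 10 rows; each row is the pose to reach, as a shift and turn from the pose commanded when the call began, along the tool's axes at that moment; what a row does not reach only later rows make up. A row lasts 1/12 s, in which the tool goes at most 41.7 mm and 7.16 degrees, less where a joint would pass 70% of its speed; a pose out of reach is approached as far as the arm can. A call with a gripper value outside its range is refused whole. "hand" is the opening, from 0 (shut) to 1 (fully open), set as the call begins (left out, the last holds). The fingers move at their own pace and stop on an object; "squeeze" is the grip in N (left out, the last holds). Time passes only in rows, so rows that repeat a pose let the fingers close. It gives the time, the measured TCP pose, the force and the opening at its end, in the units of the state.
- ctrl.get_obs(): the state, without advancing time (a new reading comes with each control period).
- ctrl.get_image(name): name is "side" or "top" or "wrist"; returns the picture (384x512x3 uint8, red, green, blue); there is no depth.
- ctrl.camera_params(name): a dict with "mtx" (3x3 intrinsics, pixels), "dist" ([k1, k2, p1, p2, k3] as OpenCV has them; the pictures are not rectified), "extrinsics" (4x4, takes a point from camera to world coordinates). Camera axes: x right, y down, z forward; pixel columns grow to the right and rows downward; lengths in m; the calibration is good to about 2 mm. A picture is of the moment at which its call begins: read the wrist's pose just before it. camera_params takes no time and is no camera call; for the wrist camera it gives the pose at the moment of the call.
- ctrl.finish_job(): hands the job in, once; it reports no verdict.
Trained networks look in the newest picture that a camera, given by its name, has taken for a name from the list of things; names that differ only in an ending like _2 or _b are one class to them, and where a whole thing is asked for, a point or a joint stands for the part that bears it (a point fixed in the world has none). Each returns a list of dicts, best first, with "conf" (0 to 1); they miss things now and then, are a little off and sometimes report something else, mostly with a low value. They report only what shows in the picture. A call takes as long as a camera call. They do not tell look-alikes from the thing itself.
- ctrl.silhouettes(target, camera): "mask" (384x512 bool, what is visible of it) and "box" ([left, top, right, bottom] in pixels, round what is visible of it).
The state is a dict: "time": time; "qpos": joint angles; "qd": joint speeds; "effort": joint torques, N m; "tool_pos": TCP position; "tool_rot": TCP orientation; "ft_force": force on the tool from outside, world axes, zero at the start; "moment": the same for the moment, N m; "gripper_width": finger opening in m.
Only numpy, scipy, OpenCV 4.12 (cv2) and the standard library are available. Lean on these libraries where they do the work, as an engineer would, in place of code of your own. Each camera call takes 0.05 s, during which the arm holds its last target.

TASK

Lift the loose lid off the round steel pot by its knob and set it down gently on bare bench, knob up, clear of the pot, without dropping it. Then lift the glass cell out of the pot, gripping it by its two frosted side faces only and never touching its clear windows, and hold it upright in the light path of the bench viewer: midway between lamp and tube, its windows square to the light and the light passing through their middle, touching nothing else. Finish while still holding it there; do not shift or tip the pot, and leave everything else on the bench where it is.

Things in the scene. Friction and masses are not known exactly. Their poses are not given: they have to be found in the camera images.
- lid_knob (a point): Centre of the knob of the pot's lid: an upright black cylinder 28 mm in diameter and 24 mm tall on a 14 mm neck, in the middle of a flat round steel lid 150 mm in diameter. The knob centre is 23 mm above the lid's top face and 32 mm above its lowest face (on which it stands when on the bench). z is up through the knob.
- pot: The open round pot of plain steel under the lid, loose on the bench, 0.9 kg: outside diameter 146 mm, inside 136 mm, rim 64 mm high, inner floor (rubber pad) 7 mm above the origin. Origin: centre of its underside, z up. The glass cell stands inside near its middle, hidden until the lid is off.
- cell_center (a point): Centre (half-way up) of the glass cell, a closed upright block 50 mm tall, 32 mm along its y, 18 mm along its x, loose, upright in the pot, turned any way. The faces at +y and -y (18 mm wide, 32 mm apart) are frosted, whitish: hold it by these. The broad clear panes at +x and -x (26 mm wide, a stone visible between them) are the windows: never touch them. z is up. Either way round will do.
- beam (a point): Middle of the viewer's light path, 100 mm above the bench, half-way between lamp and tube. The level beam, 8 mm thick, runs along this point's y: at +y the lamp, a black box 120 mm tall; at -y the tube, an aluminium cylinder 40 mm in diameter, top 120 mm high. The gap between them is 110 mm long; below is only the base plate, 12 mm thick. z is up.
- lid: The lid as a whole, about 0.16 kg; origin: centre of the underside of its 4 mm deep, 127 mm wide centring lip, 32 mm below the knob centre. It lies loose on the pot with about 4 mm of sideways play.
- cell: The glass cell as a whole, about 50 g; origin: centre of its underside, 25 mm below its centre; axes as for the centre.
- viewer: The bench viewer as a whole, fixed to the bench, base plate 90 mm along x and 240 mm along y; origin: centre of the plate's underside, straight below the middle of the light path. The bench between pot and viewer is bare, wide enough for the lid: a spot 0.46 m straight ahead of the robot, some 30 mm to the pot's side, is always free.
- mandrel: Bystander: a tapered steel ring mandrel, 170 mm tall, standing on a round wooden foot 64 mm wide. Origin: centre of its underside.
- ring_clamp: Bystander: a wooden ring clamp lying down, 120 x 26 x 20 mm, long along its x. Origin: centre of its underside.
- loupe: Bystander: a small steel folding loupe lying down, 53 x 22 x 12 mm. Origin: under its case.
- tweezers: Bystander: steel tweezers lying down, 115 mm long along their x, 5 mm high. Origin: centre of the underside.
- jar: Bystander: a small closed jar, 48 mm in diameter, 55 mm tall. Origin: centre of its underside.
- ring_block: Bystander: a dark wooden block 55 x 100 x 28 mm with three rings in it. Origin: centre of its underside.
- hammer: Bystander: a bench hammer lying down, 220 mm long along its x.
Not all that is in view belongs to the job. Leave any brown, green or yellow look-alike of the lid alone.

How it is judged:
On the way, in this order (a step that is already met when the one before it is completed fails the run):
1. the lid stands on the bench, knob up, clear of the pot, let go (height (world z) of lid_knob below 0.037 m and angle between lid_knob's own z axis and vertical below 0.1 rad and horizontal distance between lid_knob and pot above 0.15 m and contact force between the fingers and lid below 0.05 N and contact force between lid and pot below 0.05 N), for 0.3 s.
2. the cell is gripped and lifted clear out of the pot (z of cell_center in the frame of pot above 0.092 m and contact force between the fingers and cell above 1 N and contact force between cell and pot below 0.05 N), for 0.2 s.
At the end, for the whole second after the job is handed in: Cell held still (over 1 N): within 7 mm sideways, 10 mm in height and 15 mm along the beam of its middle, square and upright within 9 degrees, not touching the viewer. Lid released on the bench, knob up, flat within 5 mm, centre over 150 mm from the pot's. Pot upright on the bench (all of step 1 and x of cell_center in the frame of beam between -0.007 and 0.007 m and y of cell_center in the frame of beam between -0.015 and 0.015 m and z of cell_center in the frame of beam between -0.01 and 0.01 m and angle between the x axis of cell and the y axis of beam, either way round below 0.16 rad and angle between cell_center's own z axis and vertical below 0.16 rad and linear speed of cell below 0.03 m/s and contact force between the fingers and cell above 1 N and contact force between cell and viewer below 0.05 N and angle between pot's own z axis and vertical below 0.1 rad and height (world z) of pot below 0.01 m); the arm keeps its last pose, push and grip.
It fails at once if a clear window of the cell is touched by the gripper or arm (contact force between any of the fingers, the arm and cell_c0 above 0.3 N).
It fails at once if the lid is dropped (faster than 0.6 m/s while not held) (linear speed of lid above 0.6 m/s and contact force between the fingers and lid below 0.05 N).
It fails at once if the lid is carried by its plate instead of its knob (height (world z) of lid_knob above 0.11 m and (contact force between the fingers and lid_c0 above 3 N or contact force between the fingers and lid_c1 above 3 N)).
It fails at once if the pot is shifted by more than 40 mm or tipped (distance of pot from where it was at the start of the episode above 0.04 m or angle between pot's own z axis and vertical above 0.3 rad).
It fails at once if a bystander is shifted by more than 30 mm (distance of any of mandrel, ring_clamp, loupe, tweezers, jar, ring_block, hammer from where it was at the start of the episode above 0.03 m).
It also fails if it takes over 58 s, if anything falls off the work surface, if the arm or the gripper's body presses on something with over 40 N, if the wrist force passes 120 N, or if a joint passes its speed limit or range.

## Working session

There is one attempt and no reset: what is moved stays moved. The work goes in short steps, Python scripts to look and compute and a tool call to move; the robot and the scene stay as the last step left them, time stands still between calls to the robot, and variables do not carry over. Pictures are saved under pics/ and viewed, and the job is handed in when it is done.

Besides the shell and the picture viewer there is one more tool, called after ">>>" in YAML: its name, and indented under it one key for each argument. apply_moves: Moves the arm, as the interface text tells. Its arguments: {"type":"object","properties":{"series":{"type":"array"},"hand":{"type":"number"},"squeeze":{"type":"number"}},"required":["series"]}

```bash
ls; mkdir -p pics; python3 - <<'E'
from station import ctrl
import cv2
print(ctrl.get_obs())
for n in("side","top","wrist"):
    p=ctrl.camera_params(n);print(n,p)
    cv2.imwrite(f"pics/{n}0.png",ctrl.get_image(n)[:,:,::-1])
E
```

```text
pics
{'time': 0.0, 'qpos': array([ 1.08897691e+00,  5.33396557e-02,  1.61431052e+00, -6.30012314e-06,
        1.47602211e+00, -1.19022734e-01]), 'qd': array([ 0.001664  ,  0.00081351, -0.00200922,  0.00027624, -0.00049503,
        0.00038451]), 'effort': array([-1.50266591e-03, -3.93675578e+01, -3.70175171e+01, -1.98447301e-04,
        7.03208192e-03,  3.59256358e-07]), 'tool_pos': array([0.22169011, 0.58406407, 0.40346346]), 'tool_rot': array([ 0.69528905,  0.12686244,  0.69571997, -0.12826841]), 'ft_force': array([-0.44517014, -0.74299498, -0.53767377]), 'moment': array([ 0.00577029, -0.01610949, -0.04908597]), 'gripper_width': 0.08488044568892952}
side {'mtx': array([[363.73116568,   0.        , 255.22019143],
       [  0.        , 363.73116568, 186.5624654 ],
       [  0.        ,   0.        ,   1.        ]]), 'dist': array([0.00890531, 0.        , 0.        , 0.        , 0.        ]), 'extrinsics': array([[ 0.97543917, -0.15279156,  0.15866056,  0.30535508],
       [-0.2202126 , -0.66014905,  0.71812927, -1.030166  ],
       [-0.00498447, -0.73543047, -0.67758186,  1.05840509],
[... 378 characters left out ...]
  ],
       [-0.99986977,  0.01531005, -0.00510432, -0.00324335],
       [ 0.00321575, -0.12093365, -0.99265538,  1.39801661],
       [ 0.        ,  0.        ,  0.        ,  1.        ]])}
wrist {'mtx': array([[313.11671246,   0.        , 253.23600095],
       [  0.        , 313.11671246, 192.17768471],
       [  0.        ,   0.        ,   1.        ]]), 'dist': array([-0.06752863,  0.        ,  0.        ,  0.        ,  0.        ]), 'extrinsics': array([[ 0.35400409,  0.88423332,  0.30465152,  0.14365756],
       [ 0.93524119, -0.33391401, -0.11758126,  0.61365295],
       [-0.00224186,  0.32654689, -0.94517834,  0.37245925],
       [ 0.        ,  0.        ,  0.        ,  1.        ]])}
```

View pics/top0.png

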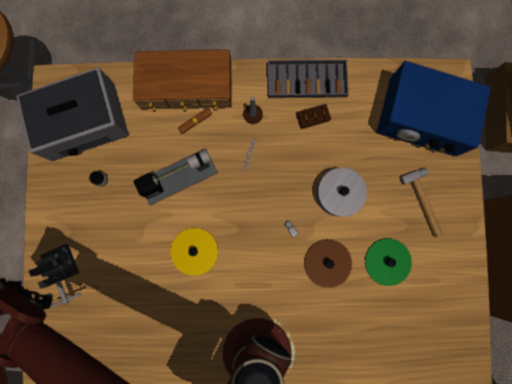

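View pics/side0.png

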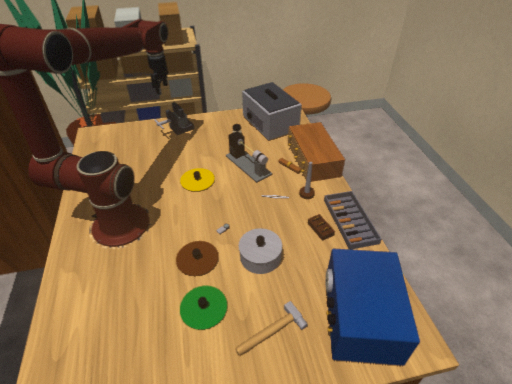

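View pics/wrist0.png

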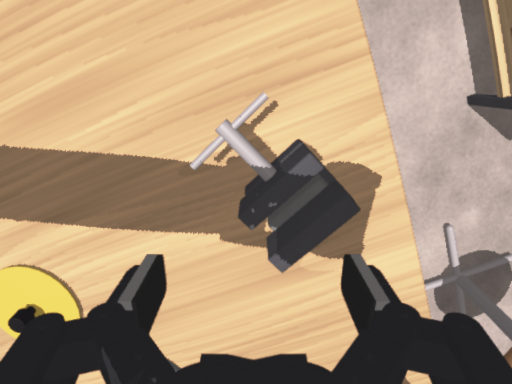

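```bash
cat > h.py <<'E'
import numpy as np,cv2
from station import ctrl
from scipy.spatial.transform import Rotation as R
def ray(P,uv):
    n=cv2.undistortPoints(np.array([[uv]],float),P['mtx'],P['dist'])[0,0]
    E=P['extrinsics'];d=E[:3,:3]@np.array([n[0],n[1],1]);return E[:3,3],d
def plane(P,uv,z):
    o,d=ray(P,uv);return o+d*(z-o[2])/d[2]
def proj(P,X):
    E=np.linalg.inv(P['extrinsics']);rv=cv2.Rodrigues(E[:3,:3])[0]
    return cv2.projectPoints(np.atleast_2d(np.array(X,float)),rv,E[:3,3],P['mtx'],P['dist'])[0][:,0]
def tool():
    o=ctrl.get_obs();w,x,y,z=o['tool_rot'];return o['tool_pos'],R.from_quat([x,y,z,w]).as_matrix(),o
def cen(m):
    ys,xs=np.nonzero(m);return np.array([xs.mean(),ys.mean()])
E
python3 - <<'E'
from h import *
for c in("top","side"):
    P=ctrl.camera_params(c)
    for t,z in(("lid_knob",.092),("lid",.069),("pot",.03),("viewer",.05)):
        for s in ctrl.silhouettes(t,c)[:4]:
            u=cen(s['mask']);print(c,t,round(s['conf'],2),u.round(1),s['box'],s['mask'].sum(),plane(P,u,z).round(4))
            if t=='viewer' and s['conf']>.4: np.save(f'v_{c}.npy',s['mask'])
im=cv2.imread('pics/top0.png')[120:240,110:400];cv2.imwrite('pics/c1.png',cv2.resize(im,None,fx=2.7,fy=2.7,interpolation=cv2.INTER_CUBIC))
E
```

```text
top lid_knob 0.98 [388.  261.9] [362.7, 235.7, 411.8, 281.5] 1759 [ 0.2764 -0.3925  0.092 ]
top lid_knob 0.96 [342.2 191.2] [317.9, 166.0, 370.3, 211.8] 1771 [ 0.4888 -0.2629  0.092 ]
top lid_knob 0.86 [193.9 251. ] [175.0, 228.5, 216.9, 275.0] 1751 [0.319  0.1802 0.092 ]
top lid_knob 0.79 [327.7 262.9] [303.2, 237.8, 354.9, 289.1] 1778 [ 0.2778 -0.2123  0.092 ]
top lid 0.79 [327.3 263.5] [301.9, 238.8, 350.0, 289.3] 1837 [ 0.2746 -0.215   0.069 ]
top lid 0.77 [194.  250.9] [171.1, 226.8, 221.5, 278.1] 1782 [0.3187 0.1832 0.069 ]
top lid 0.58 [387.5 261.7] [363.5, 239.8, 412.0, 289.2] 1736 [ 0.2757 -0.3978  0.069 ]
top pot 0.61 [319.9 201.2] [315.8, 188.1, 331.1, 212.7] 72 [ 0.4651 -0.2039  0.03  ]
top viewer 0.76 [175.4 177. ] [133.4, 150.2, 216.8, 203.7] 2183 [0.5456 0.2436 0.05  ]
side lid_knob 0.63 [197.6 179.1] [179.9, 165.0, 215.6, 190.1] 607 [0.3159 0.0893 0.092 ]
side lid_knob 0.61 [203.  306.9] [179.5, 282.3, 225.9, 330.7] 1598 [ 0.2722 -0.4717  0.092 ]
side lid_knob 0.59 [197.3 257.8] [177.1, 239.3, 218.6, 277.6] 1210 [ 0.2741 -0.2956  0.092 ]
side lid_knob 0.58 [260.2 245.7] [239.2, 230.7, 283.1, 264.7] 1181 [ 0.4839 -0.2935  0.092 ]
side lid 0.92 [196.6 179.1] [180.3, 168.8, 214.5, 187.3] 586 [0.3121 0.1169 0.069 ]
side lid 0.8 [202.9 307.2] [177.7, 287.5, 228.8, 329.7] 1631 [ 0.2709 -0.4593  0.069 ]
side lid 0.79 [260. 246.] [237.1, 232.4, 280.3, 263.7] 1186 [ 0.4872 -0.2767  0.069 ]
side lid 0.61 [196.9 257.8] [178.1, 240.1, 218.0, 276.4] 1208 [ 0.2722 -0.2777  0.069 ]
side pot 0.95 [260.3 265.4] [236.7, 253.8, 278.8, 274.1] 412 [ 0.4763 -0.3274  0.03  ]
```

View pics/c1.png

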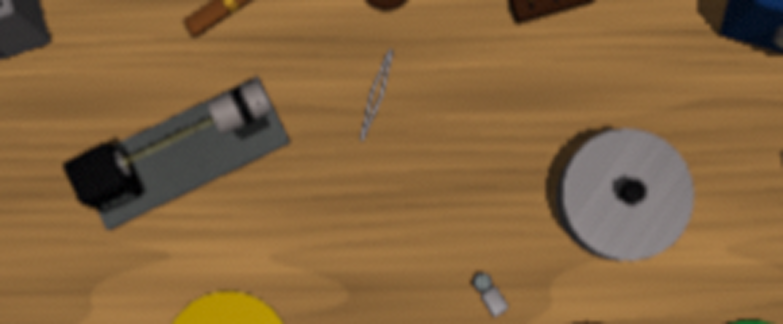

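```bash
cat >> h.py <<'E'
def rel(target,yaw=None):
    """shift in tool cm; yaw turn about tool x so jaw(y) dir angle = yaw mod pi"""
    p,M,o=tool(); s=M.T@(np.array(target)-p)*100
    out=[s.round(2)]
    j=np.arctan2(M[1,1],M[0,1])
    if yaw is not None:
        d=-(yaw-j); d=(d+np.pi/2)%np.pi-np.pi/2; out.append(round(d,3))
    out.append(('jaw',round(j,3),'q6',o['qpos'][5].round(3)));return out
E
python3 - <<'E'
from h import *
P=ctrl.camera_params('top')
c=[plane(P,(110+a/2.7,120+b/2.7),.012) for a,b in((289,143),(258,78),(109,229))]
print(np.round(c,4),np.linalg.norm(c[0]-c[1]),np.linalg.norm(c[0]-c[2]))
mid=(c[1]+c[2])/2;print('centre',mid,'angle',np.arctan2(*(c[2]-c[0])[[1,0]]))
print(plane(P,(290,229),.005),plane(P,(250,153),.003))
p,M,o=tool();print(M.round(3))
print(proj(P,[(.46,-.03,.0)]))
print(rel((.46,.2,.42)))
E
```

```text
[[0.5618 0.1177 0.012 ]
 [0.6403 0.1543 0.012 ]
 [0.4633 0.3299 0.012 ]] 0.08665152449468204 0.2338929762022894
centre [0.55181024 0.24207537 0.012     ] angle 2.0054084891972908
[ 0.3809382  -0.11043918  0.005     ] [0.62639503 0.0121714  0.003     ]
[[-0.     0.355  0.935]
 [ 0.     0.935 -0.355]
 [-1.     0.    -0.   ]]
[[264.00314243 204.49476661]]
[array([ -1.53, -27.48,  35.91]), ('jaw', np.float64(1.208), 'q6', np.float64(-0.119))]
```

>>> apply_moves:
  series:
    - [[-1.5,-4,4],0]
    - [[-1.5,-24,39],0]
    - [[-1.5,-24,39],0]
    - [[-1.5,-24,39],0]
    - [[-1.5,-24,39],0]
    - [[-1.5,-24,39],0]
    - [[-1.5,-24,39],0]
    - [[-1.5,-24,39],0]
    - [[-1.5,-24,39],0]
    - [[-1.5,-24,39],0]
  hand: 1

```text
time: 1.38
tool_pos: [0.4745, 0.2538, 0.4197]
tool_rot: [0.696, 0.128, 0.695, -0.127]
ft_force: [-0.1, 0.8, -0.6]
gripper_width: 0.0855
```

>>> apply_moves:
  series:
    - [[0,-3,5],0]
    - [[0,-3,5],0]
    - [[0,-3,5],0]
    - [[0,-3,5],0]
    - [[0,-3,5],0]
    - [[0,-3,5],0]

```text
time: 1.88
tool_pos: [0.5091, 0.2109, 0.4193]
tool_rot: [0.696, 0.127, 0.696, -0.127]
ft_force: [-1.6, 0.1, -0.5]
gripper_width: 0.0857
```

```bash
python3 - <<'E'
from h import *
p,M,o=tool();print(p,o['time'],M.round(3))
P=ctrl.camera_params('wrist');im=ctrl.get_image('wrist')
import pickle;pickle.dump((P,im),open('w1.pkl','wb'))
cv2.imwrite('pics/w1.png',im[:,:,::-1])
print(proj(P,[(.5518,.2421,.012),(.5518,.2421,.1)]))
E
```

```text
[0.50911347 0.21086256 0.41927679] 1.8833 [[-0.     0.353  0.935]
 [ 0.     0.935 -0.353]
 [-1.     0.    -0.   ]]
[[288.53303775 178.92421965]
 [297.9955701  204.436217  ]]
```

View pics/w1.png

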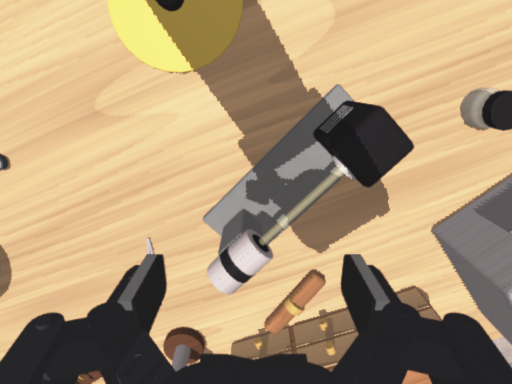

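```bash
python3 - <<'E'
from h import *
im=cv2.imread('pics/w1.png')[75:305,195:425];cv2.imwrite('pics/c2.png',cv2.resize(im,(690,690)[:2],interpolation=cv2.INTER_CUBIC)[:600])
E
```

```text
(no output)
```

View pics/c2.png

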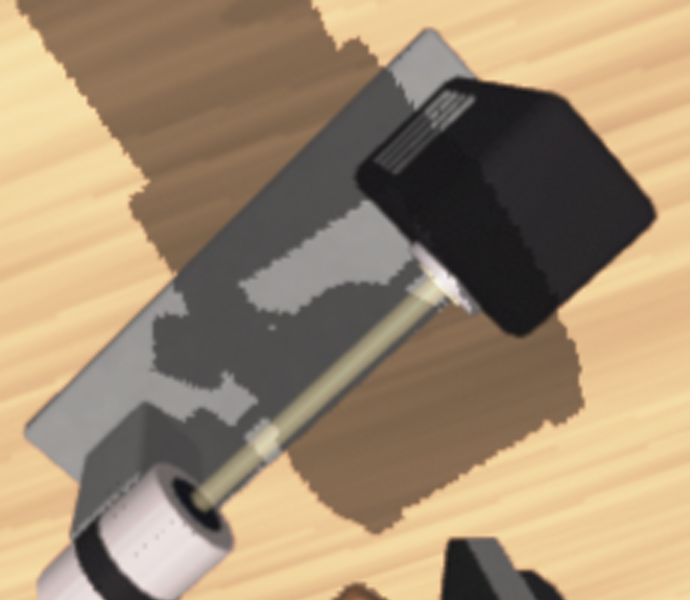

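```bash
python3 - <<'E'
from h import *
import pickle
P,im=pickle.load(open('w1.pkl','rb'))
f=lambda a,z:plane(P,(195+a[0]/3+.0,75+a[1]/3),z)
b1,b2=f((203,502),.1),f((447,282),.1)
c1,c2=f((430,28),.012),f((25,432),.012)
print(b1,b2,np.linalg.norm(b1-b2),(b1+b2)/2,np.arctan2(*(b2-b1)[[1,0]]))
d=c1-c2;L=np.linalg.norm(d);a=np.arctan2(d[1],d[0]);print(c1,c2,L,a)
n=np.array([np.sin(a),-np.cos(a),0])
for n in(n,-n): print((c1+c2)/2+n*.045)
# fit model: overlay
cx,cy=(.5518,.2421)
E
```

```text
[0.57892375 0.19501375 0.1       ] [0.53284212 0.29458852 0.1       ] 0.10972079228434799 [0.55588293 0.24480113 0.1       ] 2.004230599590858
[0.46438807 0.33225694 0.012     ] [0.56443406 0.12004478 0.012     ] 0.234612876090695 2.011338668949407
[0.55511449 0.24534021 0.012     ]
[0.47370764 0.20696151 0.012     ]
```

```bash
python3 - <<'E'
from h import *
print(rel((.44,-.25,.38),.434))
E
```

```text
[array([  3.92, -45.57,   9.81]), np.float64(0.776), ('jaw', np.float64(1.21), 'q6', np.float64(-0.952))]
```

>>> apply_moves:
  series:
    - [[0,-4,1],0]
    - [[4,-45.5,10],0]
    - [[4,-45.5,10],0]
    - [[4,-45.5,10],0]
    - [[4,-45.5,10],0]
    - [[4,-45.5,10],0]
    - [[4,-45.5,10],0]
    - [[4,-45.5,10],0]
    - [[4,-45.5,10],0]
    - [[4,-45.5,10],0]

```text
time: 2.77
tool_pos: [0.4489, -0.201, 0.3843]
tool_rot: [0.696, 0.127, 0.695, -0.127]
ft_force: [0.8, 0.1, 0.7]
gripper_width: 0.0853
```

```bash
python3 - <<'E'
from h import *
print(rel((.44,-.25,.38),.434))
E
```

```text
[array([ 0.43, -4.9 ,  0.9 ]), np.float64(0.776), ('jaw', np.float64(1.21), 'q6', np.float64(-1.782))]
```

>>> apply_moves:
  series:
    - [[0.4,-2,3],0.12]
    - [[0.4,-2,3],0.24]
    - [[0.4,-2,3],0.36]
    - [[0.4,-2,3],0.48]
    - [[0.4,-2,3],0.6]
    - [[0.4,-2,3],0.72]
    - [[0.4,-2,3],0.776]
    - [[0.4,-2,3],0.776]
    - [[0.4,-2,3],0.776]

```text
time: 3.52
tool_pos: [0.4706, -0.2288, 0.3802]
tool_rot: [0.596, 0.38, 0.596, -0.38]
ft_force: [0.2, 0.6, 0.1]
gripper_width: 0.0853
```

```bash
python3 - <<'E'
from h import *
import pickle
print(rel((.44,-.25,.38),.434))
P=ctrl.camera_params('wrist');im=ctrl.get_image('wrist')
pickle.dump((P,im),open('w2.pkl','wb'))
cv2.imwrite('pics/w2.png',im[:,:,::-1])
for t,z in(('lid_knob',.104),('lid',.073),('pot',.03)):
  for s in ctrl.silhouettes(t,'wrist')[:4]:
    u=cen(s['mask']);print(t,s['conf'],u,s['box'],plane(P,u,z))
E
```

```text
[array([ 0.02, -3.67,  0.64]), np.float64(0.001), ('jaw', np.float64(0.435), 'q6', np.float64(-1.03))]
lid_knob 0.85 [ 48.64718279 230.09704969] [0.0, 177.7, 107.8, 284.2] [ 0.32105601 -0.3393343   0.104     ]
lid_knob 0.77 [253.91508044 216.5176839 ] [178.5, 147.0, 330.9, 287.4] [ 0.48151984 -0.24912373  0.104     ]
lid_knob 0.58 [85.24678811 81.81783317] [17.5, 8.6, 155.1, 156.1] [ 0.31889415 -0.20304858  0.104     ]
lid 0.89 [253.93029312 216.39486434] [179.8, 146.8, 326.0, 289.6] [ 0.48723918 -0.2612213   0.073     ]
lid 0.59 [ 48.70074676 230.25323962] [0.0, 173.8, 105.3, 283.6] [ 0.30660366 -0.36311775  0.073     ]
lid 0.57 [85.36270059 81.64458794] [17.5, 8.1, 151.8, 155.0] [ 0.3041331  -0.20926058  0.073     ]
pot 0.76 [257.25615051 146.62083936] [207.6, 137.5, 308.4, 164.2] [ 0.46533961 -0.20606677  0.03      ]
```

View pics/w2.png

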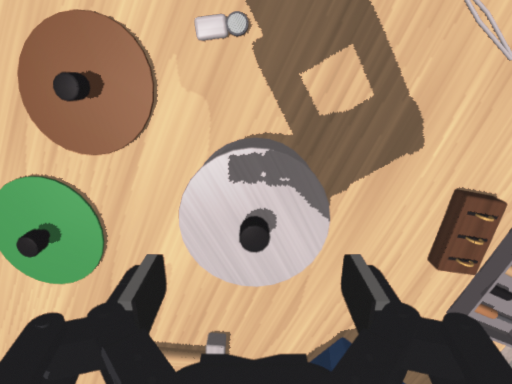

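```bash
python3 - <<'E'
from h import *
import pickle
P,im=pickle.load(open('w2.pkl','rb'))
m=(im.max(2)<55).astype(np.uint8);m[:200]=0;m[265:]=0;m[:,:235]=0;m[:,280:]=0
u=cen(m);ys,xs=np.nonzero(m);print(u,xs.min(),xs.max(),ys.min(),ys.max())
print(plane(P,u,.092))
s=[s for s in ctrl.silhouettes('lid','wrist') if abs(cen(s['mask'])[0]-254)<10][0]
c,_=cv2.findContours(s['mask'].astype(np.uint8),0,1);c=max(c,key=len)[:,0]
w=np.array([plane(P,(a,b),.069)[:2] for a,b in c]);print(w.min(0),w.max(0),(w.min(0)+w.max(0))/2,np.ptp(w,0))
q=cv2.minEnclosingCircle(w.astype(np.float32)*1000);print(q)
p,M,o=tool()
for z in(.104,.08):print(proj(P,[(.4865,-.262,z)]))
print(rel((.487,-.264,.28)))
E
```

```text
[254.1703163  233.41727494] 240 268 216 250
[ 0.49105433 -0.26894862  0.092     ]
[ 0.41652073 -0.34246586] [ 0.56445016 -0.19380976] [ 0.49048544 -0.26813781] [0.14792943 0.1486561 ]
((490.70306396484375, -268.5596618652344), 74.8541030883789)
[[252.83570513 231.1220698 ]]
[[252.87769469 219.76396554]]
[array([10.01,  0.05,  3.83]), ('jaw', np.float64(0.433), 'q6', np.float64(-1.029))]
```

>>> apply_moves:
  series:
    - [[3,0.15,2.5],0]
    - [[5,0.15,4.5],0]
    - [[7,0.15,4.5],0]
    - [[9,0.15,4.5],0]
    - [[11,0.15,4.5],0]
    - [[12,0.15,4.5],0]
    - [[12.9,0.15,4.5],0]
    - [[12.9,0.15,4.5],0]
    - [[12.9,0.15,4.5],0]

```text
time: 4.52
tool_pos: [0.4908, -0.2699, 0.2515]
tool_rot: [0.596, 0.381, 0.595, -0.381]
ft_force: [0.0, 0.2, 0.5]
gripper_width: 0.0858
```

```bash
python3 - <<'E'
from h import *
cv2.imwrite('pics/w3.png',ctrl.get_image('wrist')[:,:,::-1])
print(rel((.491,-.269,.251),.434))
E
```

```text
[array([ 0.12,  0.05, -0.1 ]), np.float64(-0.002), ('jaw', np.float64(0.432), 'q6', np.float64(-1.068))]
```

View pics/w3.png

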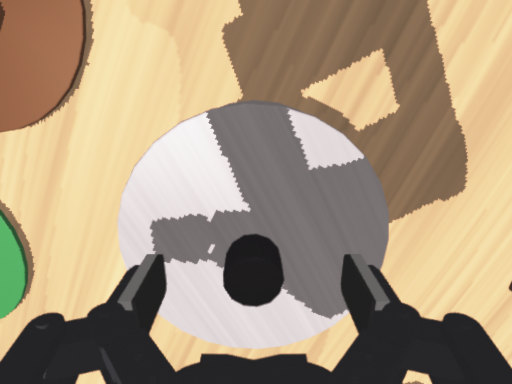

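The knob (253,270) stands centred between the pads (155 and 352). I close on it.

>>> apply_moves:
  series:
    - [[0,0,0],0]
    - [[0,0,0],0]
    - [[0,0,0],0]
    - [[0,0,0],0]
    - [[0,0,0],0]
    - [[0,0,0],0]
    - [[0,0,0],0]
    - [[0,0,0],0]
    - [[0,0,0],0]
    - [[0,0,0],0]
  hand: 0
  squeeze: 40

```text
time: 5.4
tool_pos: [0.4908, -0.27, 0.2517]
tool_rot: [0.596, 0.381, 0.595, -0.381]
ft_force: [-1.6, 0.0, 4.8]
gripper_width: 0.0267
```

>>> apply_moves:
  series:
    - [[-0.4,0,0],0]
    - [[-0.8,0,0],0]
    - [[-1.4,0,0],0]
    - [[-2,0,0],0]
    - [[-3,0,0],0]
    - [[-4,0,0],0]
    - [[-5,0,0],0]
    - [[-5,0,0],0]

```text
time: 6.07
tool_pos: [0.4914, -0.2704, 0.3047]
tool_rot: [0.598, 0.381, 0.594, -0.381]
ft_force: [-0.1, 0.3, 0.1]
gripper_width: 0.0262
```

```bash
python3 - <<'E'
from h import *
cv2.imwrite('pics/w4.png',ctrl.get_image('wrist')[:,:,::-1])
print(rel((.47,-.02,.32),.434))
E
```

```text
[array([ -1.72,   8.56, -23.6 ]), np.float64(-0.002), ('jaw', np.float64(0.432), 'q6', np.float64(-1.068))]
```

View pics/w4.png

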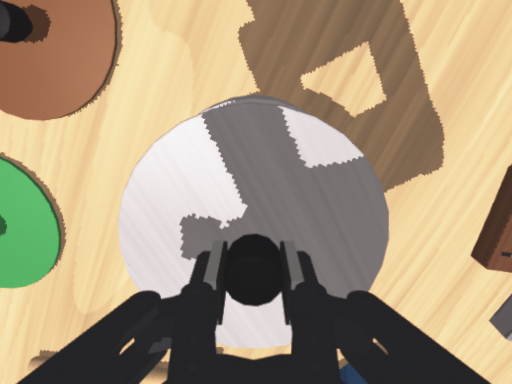

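>>> apply_moves:
  series:
    - [[-0.5,0.5,-1.5],0]
    - [[-0.5,1.5,-4],0]
    - [[-0.5,2.5,-7],0]
    - [[-0.5,3.6,-10],0]
    - [[-0.5,4.7,-13],0]
    - [[-0.5,5.8,-16],0]
    - [[-0.5,6.9,-19],0]
    - [[-0.5,7.8,-21.5],0]
    - [[-0.5,8.4,-23],0]
    - [[-0.5,8.6,-23.6],0]

```text
time: 6.95
tool_pos: [0.4693, -0.0175, 0.3056]
tool_rot: [0.596, 0.38, 0.596, -0.38]
ft_force: [-0.3, 0.1, -2.4]
gripper_width: 0.0267
```

```bash
python3 - <<'E'
from h import *
cv2.imwrite('pics/w5.png',ctrl.get_image('wrist')[:,:,::-1])
cv2.imwrite('pics/s5.png',ctrl.get_image('side')[:,:,::-1])
print(rel((.47,-.02,.192),.434))
E
```

```text
[array([ 1.138e+01, -1.000e-02,  1.200e-01]), np.float64(-0.0), ('jaw', np.float64(0.434), 'q6', np.float64(-0.632))]
```

View pics/w5.png

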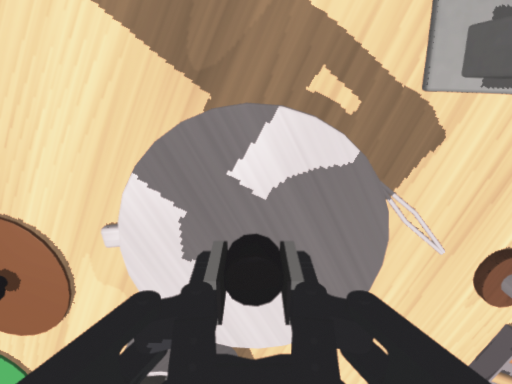

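View pics/s5.png

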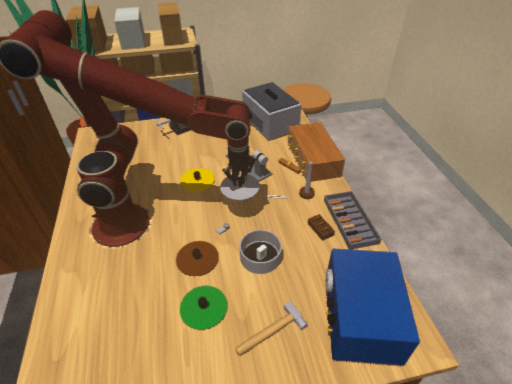

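```bash
python3 - <<'E'
from h import *
P=ctrl.camera_params('top')
for u in((243,170),(285,221),(297,237)):
    w=plane(P,u,.004);print(w,np.hypot(*(w[:2]-[.47,-.02])))
E
```

```text
[0.5712529 0.0352942 0.004    ] 0.1153672362787491
[ 0.40640574 -0.09530244  0.004     ] 0.09856311244580082
[ 0.35546763 -0.13199433  0.004     ] 0.1601886185050056
```

>>> apply_moves:
  series:
    - [[1.5,0,0],0]
    - [[3.5,0,0],0]
    - [[5.5,0,0],0]
    - [[7.5,0,0],0]
    - [[9,0,0],0]
    - [[10,0,0],0]
    - [[10.5,0,0],0]
    - [[10.8,0,0],0]
    - [[10.9,0,0],0]
    - [[10.9,0,0],0]

```text
time: 7.88
tool_pos: [0.4704, -0.0198, 0.1978]
tool_rot: [0.596, 0.381, 0.595, -0.381]
ft_force: [-1.1, -0.5, -1.9]
gripper_width: 0.0267
```

>>> apply_moves:
  series:
    - [[0.1,0,0],0]
    - [[0.2,0,0],0]
    - [[0.3,0,0],0]
    - [[0.35,0,0],0]
    - [[0.4,0,0],0]
    - [[0.4,0,0],0]

```text
time: 8.38
tool_pos: [0.4698, -0.0195, 0.193]
tool_rot: [0.596, 0.381, 0.596, -0.381]
ft_force: [1.2, 0.5, -1.0]
gripper_width: 0.0267
```

>>> apply_moves:
  series:
    - [[0.05,0,0],0]
    - [[0.1,0,0],0]
    - [[0.15,0,0],0]
    - [[0.15,0,0],0]
    - [[0.15,0,0],0]

```text
time: 8.8
tool_pos: [0.4699, -0.0195, 0.1917]
tool_rot: [0.596, 0.381, 0.596, -0.381]
ft_force: [-0.4, 0.1, -0.1]
gripper_width: 0.0266
```

>>> apply_moves:
  series:
    - [[0.05,0,0],0]
    - [[0.1,0,0],0]
    - [[0.1,0,0],0]
    - [[0.1,0,0],0]

```text
time: 9.13
tool_pos: [0.4701, -0.0195, 0.1917]
tool_rot: [0.595, 0.381, 0.596, -0.381]
ft_force: [-5.3, 2.1, 7.9]
gripper_width: 0.0268
```

>>> apply_moves:
  series:
    - [[-0.1,0,0],0]
    - [[-0.1,0,0],0]
    - [[-0.1,0,0],0]
    - [[-0.1,0,0],0]
    - [[-0.1,0,0],0]
    - [[-0.1,0,0],0]
    - [[-0.1,0,0],0]
    - [[-0.1,0,0],0]
  hand: 1

```text
time: 9.8
tool_pos: [0.4699, -0.0195, 0.1915]
tool_rot: [0.595, 0.381, 0.596, -0.381]
ft_force: [-0.5, -0.2, -0.2]
gripper_width: 0.0853
```

>>> apply_moves:
  series:
    - [[-1,0,0],0]
    - [[-3,0,0],0]
    - [[-6,0,0],0]
    - [[-9,0,0],0]
    - [[-12,0,0],0]
    - [[-15,0,0],0]
    - [[-18,0,0],0]
    - [[-18,0,0],0]
    - [[-18,0,0],0]

```text
time: 10.55
tool_pos: [0.4703, -0.0196, 0.375]
tool_rot: [0.598, 0.382, 0.594, -0.38]
ft_force: [0.7, -0.3, -0.7]
gripper_width: 0.0854
```

```bash
python3 - <<'E'
from h import *
P=ctrl.camera_params('wrist');im=ctrl.get_image('wrist')
cv2.imwrite('pics/w6.png',im[:,:,::-1])
P2=ctrl.camera_params('top');t=ctrl.get_image('top');cv2.imwrite('pics/t6.png',t[:,:,::-1])
for s in ctrl.silhouettes('cell','top')[:3]:
    u=cen(s['mask']);print(s['conf'],u,plane(P2,u,.057))
print(rel((.47,-.232,.38),.434))
cv2.imwrite('pics/t6c.png',cv2.resize(t[150:230,300:390,::-1],None,fx=6,fy=6,interpolation=cv2.INTER_CUBIC))
E
```

```text
0.22 [253.63380282 213.01207243] [0.43014648 0.00307347 0.057     ]
[array([-0.99, -8.85, 19.33]), np.float64(-0.002), ('jaw', np.float64(0.432), 'q6', np.float64(-0.632))]
```

View pics/w6.png

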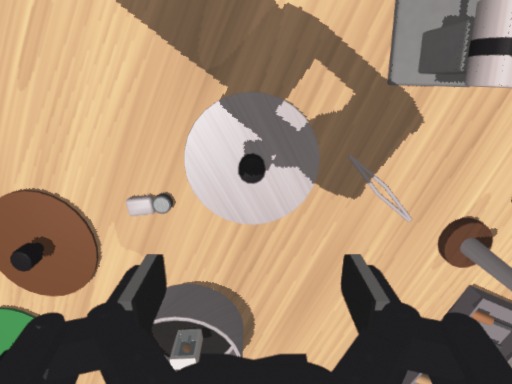

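View pics/t6c.png

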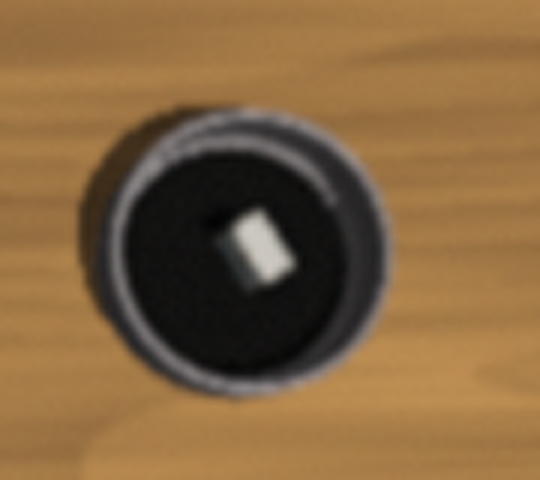

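>>> apply_moves:
  series:
    - [[-0.5,-1.5,3],0]
    - [[-0.5,-8.8,19.5],0]
    - [[-0.5,-8.8,19.5],0]
    - [[-0.5,-8.8,19.5],0]
    - [[-0.5,-8.8,19.5],0]
    - [[-0.5,-8.8,19.5],0]
    - [[-0.5,-8.8,19.5],0]
    - [[-0.5,-8.8,19.5],0]
    - [[-0.5,-8.8,19.5],0]

```text
time: 11.45
tool_pos: [0.4715, -0.2324, 0.3754]
tool_rot: [0.595, 0.381, 0.597, -0.381]
ft_force: [0.6, -0.2, -0.4]
gripper_width: 0.0856
```

```bash
python3 - <<'E'
from h import *
import pickle
P=ctrl.camera_params('wrist');im=ctrl.get_image('wrist');pickle.dump((P,im),open('w7.pkl','wb'))
cv2.imwrite('pics/w7.png',im[:,:,::-1])
for n in('cell','cell_center'):
  for s in ctrl.silhouettes(n,'wrist')[:3]:
    u=cen(s['mask']);print(s['conf'],u,s['box'],plane(P,u,.04))
print(tool()[2]['qd'].max())
cv2.imwrite('pics/w7c.png',cv2.resize(im[130:290,170:340,::-1],None,fx=3.7,fy=3.7,interpolation=cv2.INTER_CUBIC))
E
```

```text
0.73 [255.81928839 214.88951311] [240.8, 198.7, 275.5, 236.3] [ 0.4936567  -0.27291377  0.04      ]
0.87 [255.63235294 214.88039216] [240.2, 198.3, 273.2, 232.9] [ 0.49347342 -0.27298726  0.04      ]
-0.0009550604756881807
```

View pics/w7c.png

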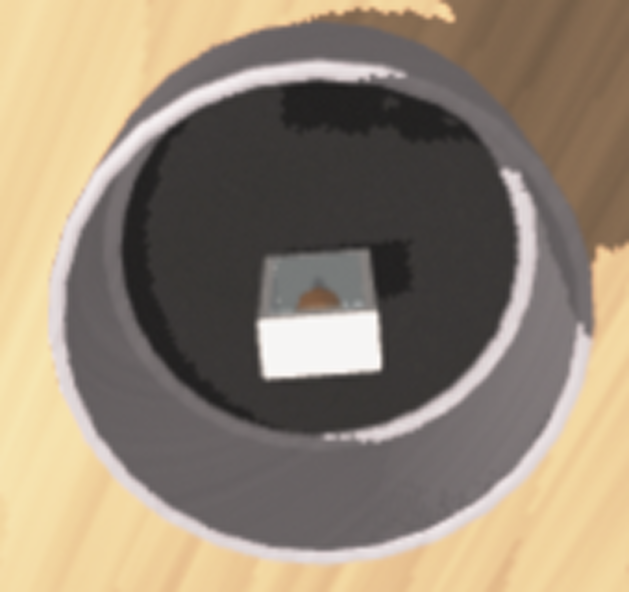

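```bash
cat > top.py <<'E'
from h import *
def topface(P,im,z,win):
    x0,y0,x1,y1=win
    m=(im.min(2)>200).astype(np.uint8);k=np.zeros_like(m);k[y0:y1,x0:x1]=m[y0:y1,x0:x1]
    n,l,st,_=cv2.connectedComponentsWithStats(k);i=1+np.argmax(st[1:,4]);
    c,_=cv2.findContours((l==i).astype(np.uint8),0,1);c=max(c,key=len)[:,0]
    w=np.array([plane(P,u,z)[:2] for u in c]).astype(np.float32)*1000
    return st[i],cv2.minAreaRect(w)
E
python3 - <<'E'
from top import *
import pickle
P,im=pickle.load(open('w7.pkl','rb'))
c=[plane(P,(170+a/3.7,130+b/3.7),.057) for a,b in((257,316),(378,309),(382,371),(264,380))]
c=np.array(c);print(c.mean(0),[np.linalg.norm(c[i]-c[i-1]) for i in range(4)])
for a,b in((0,1),(3,2)):
    d=c[b]-c[a];print(np.arctan2(d[1],d[0]))
print(topface(P,im,.057,(230,205,285,245)))
print(rel((.4933,-.2721,.28),.434))
E
```

```text
[ 0.49492284 -0.27416725  0.057     ] [np.float64(0.019178433914917636), np.float64(0.032615969256364015), np.float64(0.018475815450591217), np.float64(0.032498346571096605)]
0.49692927392158504
0.5184798088535714
(array([240, 214,  33,  18, 498], dtype=int32), ((494.2320861816406, -274.0643005371094), (31.842695236206055, 17.254161834716797), 29.399524688720703))
[array([9.63, 0.27, 4.55]), np.float64(0.0), ('jaw', np.float64(0.434), 'q6', np.float64(-1.033))]
```

>>> apply_moves:
  series:
    - [[2,0.2,2],-0.04]
    - [[5,0.2,4.8],-0.076]
    - [[7.5,0.2,4.8],-0.076]
    - [[9,0.2,4.8],-0.076]
    - [[9,0.2,4.8],-0.076]
    - [[9,0.2,4.8],-0.076]
    - [[9,0.2,4.8],-0.076]
  hand: 0.75

```text
time: 12.18
tool_pos: [0.4941, -0.2758, 0.2882]
tool_rot: [0.611, 0.358, 0.609, -0.358]
ft_force: [0.1, 0.5, 0.7]
gripper_width: 0.0639
```

```bash
python3 - <<'E'
from top import *
import pickle
P=ctrl.camera_params('wrist');im=ctrl.get_image('wrist');pickle.dump((P,im),open('w8.pkl','wb'))
cv2.imwrite('pics/w8c.png',cv2.resize(im[160:384,120:400,::-1],None,fx=2.6,fy=2.6,interpolation=cv2.INTER_CUBIC))
print(topface(P,im,.057,(220,220,300,290)))
print(rel((.4947,-.2741,.195),.51))
E
```

```text
(array([262, 232,  38,  16, 142], dtype=int32), ((524.2349243164062, -286.2269592285156), (28.422834396362305, 5.0234375), 52.340213775634766))
[array([ 9.37,  0.12, -0.17]), np.float64(-0.001), ('jaw', np.float64(0.509), 'q6', np.float64(-1.15))]
```

View pics/w8c.png

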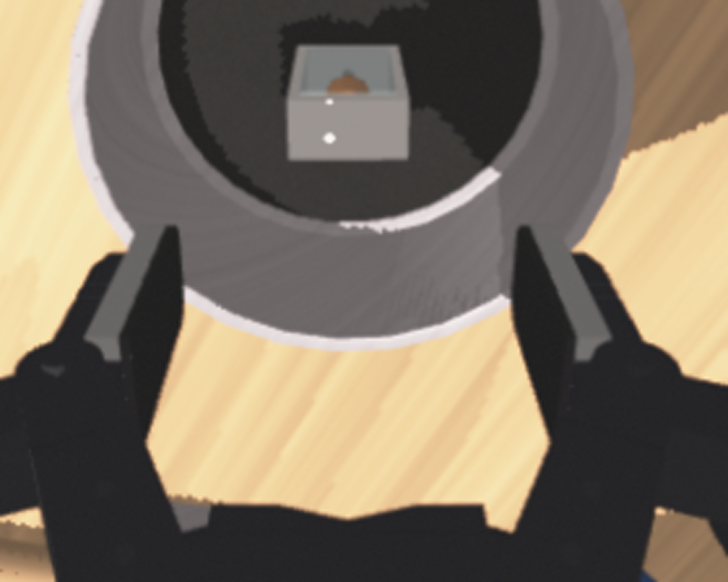

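```bash
python3 - <<'E'
from top import *
import pickle
P,im=pickle.load(open('w8.pkl','rb'))
c=np.array([plane(P,(120+a/2.6,160+b/2.6),.057) for a,b in((288,97),(409,97),(408,159),(288,160))])
print(c.mean(0),[np.linalg.norm(c[i]-c[i-1]) for i in range(4)])
for a,b in((0,1),(3,2)):
    d=c[b]-c[a];print(np.arctan2(d[1],d[0]))
print(rel(c.mean(0)*[1,1,0]+[0,0,.193],.51))
E
```

```text
[ 0.49459883 -0.27398346  0.057     ] [np.float64(0.018057206137367096), np.float64(0.03164950028046197), np.float64(0.017760187520620533), np.float64(0.03227599445064024)]
0.5099012992299516
0.5189756296654041
[array([ 9.57,  0.12, -0.19]), np.float64(-0.001), ('jaw', np.float64(0.509), 'q6', np.float64(-1.15))]
```

>>> apply_moves:
  series:
    - [[2,0.1,-0.2],-0.003]
    - [[4,0.1,-0.2],-0.003]
    - [[6,0.1,-0.2],-0.003]
    - [[7.5,0.1,-0.2],-0.003]
    - [[8.5,0.1,-0.2],-0.003]
    - [[9.2,0.1,-0.2],-0.003]
    - [[9.5,0.1,-0.2],-0.003]
    - [[9.5,0.1,-0.2],-0.003]
    - [[9.5,0.1,-0.2],-0.003]

```text
time: 12.98
tool_pos: [0.4939, -0.2743, 0.1927]
tool_rot: [0.611, 0.357, 0.609, -0.357]
ft_force: [0.5, -0.2, 0.5]
gripper_width: 0.0643
```

```bash
python3 - <<'E'
from top import *
P=ctrl.camera_params('wrist');im=ctrl.get_image('wrist')
cv2.imwrite('pics/w9.png',im[:,:,::-1])
print(rel((.4946,-.2740,.193),.513), tool()[2]['ft_force'])
E
```

```text
[array([-0.02,  0.08,  0.  ]), np.float64(-0.002), ('jaw', np.float64(0.511), 'q6', np.float64(-1.15))] [ 0.64898897 -0.95041268  1.13976671]
```

View pics/w9.png

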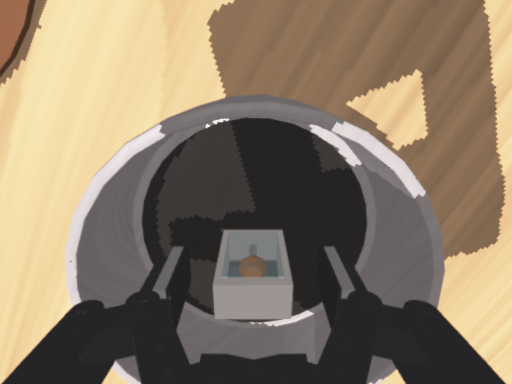

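>>> apply_moves:
  series:
    - [[0,0,0],0]
    - [[0,0,0],0]
    - [[0,0,0],0]
    - [[0,0,0],0]
    - [[0,0,0],0]
    - [[0,0,0],0]
    - [[0,0,0],0]
    - [[0,0,0],0]
  hand: 0
  squeeze: 25

```text
time: 13.7
tool_pos: [0.4938, -0.2742, 0.1923]
tool_rot: [0.611, 0.357, 0.61, -0.357]
ft_force: [-1.2, 1.0, 5.7]
gripper_width: 0.032
```

>>> apply_moves:
  series:
    - [[-0.5,0,0],0]
    - [[-1,0,0],0]
    - [[-2,0,0],0]
    - [[-4,0,0],0]
    - [[-6,0,0],0]
    - [[-8,0,0],0]
    - [[-10,0,0],0]
    - [[-12,0,0],0]
    - [[-13,0,0],0]
    - [[-13,0,0],0]

```text
time: 14.53
tool_pos: [0.4941, -0.2745, 0.3252]
tool_rot: [0.612, 0.357, 0.608, -0.358]
ft_force: [-0.1, -0.4, -0.1]
gripper_width: 0.0318
```

```bash
python3 - <<'E'
from top import *
import pickle
P=ctrl.camera_params('wrist');im=ctrl.get_image('wrist');pickle.dump((P,im),open('w10.pkl','wb'))
cv2.imwrite('pics/w10.png',im[:,:,::-1])
print(rel((.5555,.2445,.32),.436), tool()[2]['ft_force'])
E
```

```text
[array([  0.23,  30.76, -42.21]), np.float64(0.075), ('jaw', np.float64(0.511), 'q6', np.float64(-1.15))] [ 0.47252995 -0.54541482 -0.58029993]
```

View pics/w10.png

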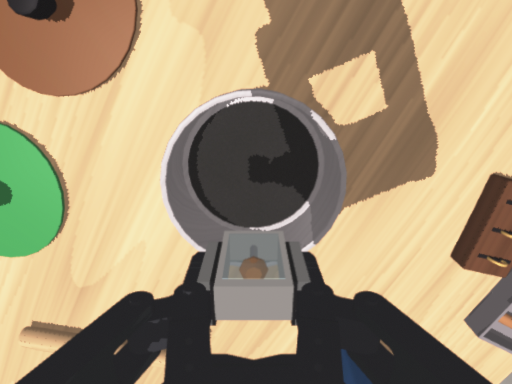

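>>> apply_moves:
  series:
    - [[-1,1,-1.5],0.0]
    - [[-2,3,-4],0.02]
    - [[-3,5,-7],0.04]
    - [[-3,7.5,-10.3],0.06]
    - [[-3,10,-13.7],0.075]
    - [[-3,12.3,-17],0.075]
    - [[-3,14.7,-20.3],0.075]
    - [[-3,17,-23.5],0.075]
    - [[-3,19.4,-26.7],0.075]
    - [[-3,21.8,-30],0.075]

```text
time: 15.42
tool_pos: [0.5361, 0.0963, 0.3495]
tool_rot: [0.595, 0.379, 0.597, -0.381]
ft_force: [1.1, 0.1, -0.3]
gripper_width: 0.0316
```

```bash
python3 - <<'E'
from top import *
print(rel((.5555,.2445,.355),.436))
E
```

```text
[array([ -0.56,   8.02, -12.62]), np.float64(-0.0), ('jaw', np.float64(0.436), 'q6', np.float64(-0.395))]
```

>>> apply_moves:
  series:
    - [[0,1.5,-2.5],0]
    - [[0,3.5,-5.5],0]
    - [[0,5.5,-8.5],0]
    - [[0,7,-11],0]
    - [[0,7.8,-12.2],0]
    - [[0,8,-12.6],0]
    - [[0,8,-12.6],0]
    - [[0,8,-12.6],0]

```text
time: 16.08
tool_pos: [0.556, 0.2414, 0.3506]
tool_rot: [0.596, 0.38, 0.596, -0.381]
ft_force: [-0.2, -0.3, -1.0]
gripper_width: 0.0317
```

```bash
python3 - <<'E'
from top import *
import pickle
P=ctrl.camera_params('wrist');im=ctrl.get_image('wrist');pickle.dump((P,im),open('w11.pkl','wb'))
cv2.imwrite('pics/w11.png',cv2.resize(im[:,:,::-1],None,fx=1.5,fy=1.5,interpolation=cv2.INTER_CUBIC))
print(rel((.5555,.2445,.261),.436),tool()[0])
E
```

```text
[array([ 8.99,  0.1 , -0.34]), np.float64(-0.001), ('jaw', np.float64(0.435), 'q6', np.float64(-0.148))] [0.55612606 0.24106848 0.35093311]
```

View pics/w11.png

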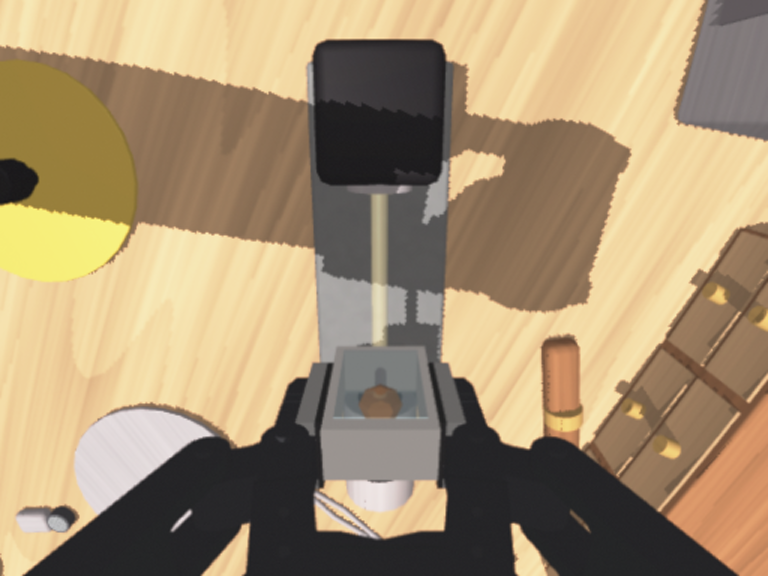

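```bash
python3 - <<'E'
from top import *
import pickle
P,im=pickle.load(open('w11.pkl','rb'))
u=np.array([np.cos(2.006),np.sin(2.006)]);v=np.array([u[1],-u[0]]);c=np.array([.5555,.2445])
for n,q,z in(('lamp top edge',(380,183),.12),('lamp back',(380,40),.12),('beam start',(379,194),.1),('beam far',(378.5,340),.1)):
    w=plane(P,(q[0]/1.5,q[1]/1.5),z)[:2]-c;print(n,'along',w@u,'across',w@v)
t=ctrl.get_image('top')[:,:,::-1]
for z in (.12,):
  w=plane(P,(314/1.5,110/1.5),z)[:2]-c,plane(P,(445/1.5,110/1.5),z)[:2]-c;print([x@v for x in w])
E
```

```text
lamp top edge along 0.05813511365446937 across -0.0006258857808714331
lamp back along 0.11300718472278079 across -0.0006953160298584227
beam start along 0.05083694245313506 across -0.0011249840846084928
beam far along -0.023576161380796077 across -0.001338044558993454
[np.float64(-0.027146686628252554), np.float64(0.025401856492287496)]
```

>>> apply_moves:
  series:
    - [[1.5,0,-0.4],0]
    - [[3,0,-0.4],0]
    - [[4.5,0,-0.4],0]
    - [[6,0,-0.4],0]
    - [[7.5,0,-0.4],0]
    - [[8.4,0,-0.4],0]
    - [[8.9,0,-0.4],0]
    - [[9,0,-0.4],0]
    - [[9,0,-0.4],0]
    - [[9,0,-0.4],0]

```text
time: 17.02
tool_pos: [0.5549, 0.2459, 0.2627]
tool_rot: [0.597, 0.381, 0.596, -0.38]
ft_force: [0.2, 0.8, -0.2]
gripper_width: 0.0317
```

```bash
python3 - <<'E'
from top import *
import pickle
print(rel((.5547,.2447,.2605),.436),tool()[0],tool()[2]['ft_force'])
P=ctrl.camera_params('wrist');im=ctrl.get_image('wrist');pickle.dump((P,im),open('w12.pkl','wb'))
cv2.imwrite('pics/w12.png',cv2.resize(im[:,:,::-1],None,fx=1.5,fy=1.5,interpolation=cv2.INTER_CUBIC))
s=ctrl.get_image('side');cv2.imwrite('pics/s12.png',cv2.resize(s[110:240,200:330,::-1],None,fx=4.5,fy=4.5,interpolation=cv2.INTER_CUBIC))
cv2.imwrite('pics/t12.png',cv2.resize(ctrl.get_image('top')[:,:,::-1],None,fx=1.5,fy=1.5))
E
```

```text
[array([ 0.22, -0.07,  0.1 ]), np.float64(-0.0), ('jaw', np.float64(0.436), 'q6', np.float64(-0.141))] [0.5549254  0.2458584  0.26271519] [ 0.17203981  0.78611582 -0.18217142]
```

View pics/w12.png

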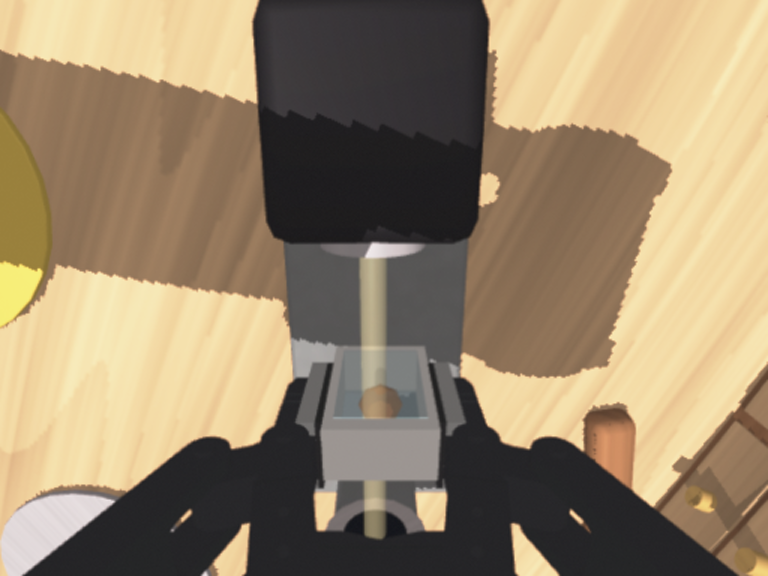

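View pics/s12.png

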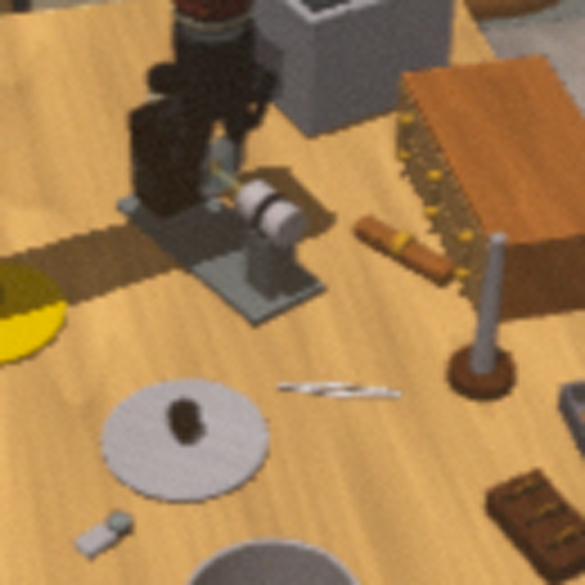

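View pics/t12.png

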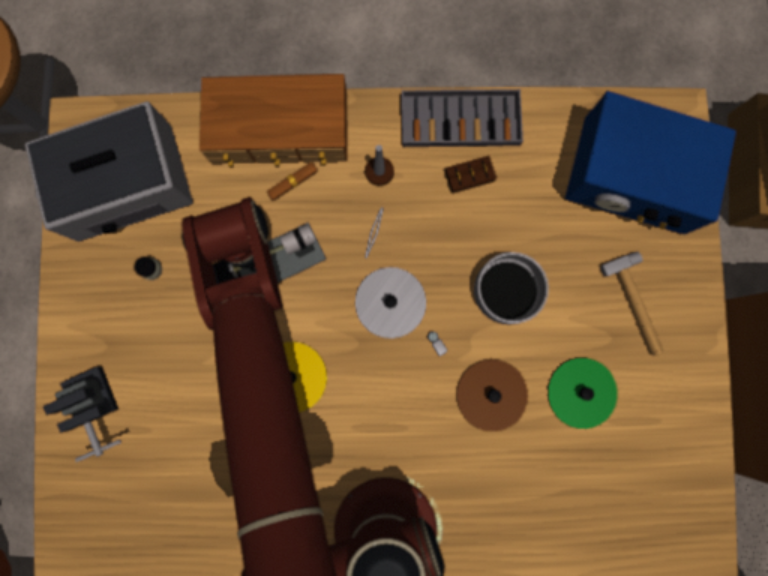

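```bash
python3 - <<'E'
from top import *
import pickle
P,im=pickle.load(open('w12.pkl','rb'));p,M,o=tool()
f=lambda q,z:(M.T@(plane(P,(q[0]/1.5,q[1]/1.5),z)-p))*1000
dz=p[2]-.1605
for n,q,z in(('lamp top edge',(370,243),.12),('beam lamp end',(373,259),.1),('beam near cell',(373,342),.1),('beam tube end',(375,486),.1),('beam at tube',(375,536),.1),('cell top a',(320,480),dz+.025),('b',(441,480),dz+.025),('c',(326,418),dz+.025),('d',(438,418),dz+.025),('stone',(381,402),dz),('lamp L',(270,236),.12),('lamp R',(474,236),.12),('tube mouth L',(328,520),.1),('tube R',(422,520),.1)):
    print(n,f(q,z).round(1))
E
```

```text
lamp top edge [142.7  -1.7 -56.5]
beam lamp end [162.7  -1.3 -46.9]
beam near cell [162.7  -1.4 -20.4]
beam tube end [162.7  -1.   35.8]
beam at tube [162.7  -1.1  59.5]
cell top a [135.5 -15.9   9. ]
b [135.5  17.7   9.1]
c [135.5 -13.4 -11.4]
d [135.5  15.9 -11.4]
stone [160.5   1.   -0.2]
lamp L [142.6 -26.  -58.3]
lamp R [142.7  23.5 -58.3]
tube mouth L [162.7 -18.2  51.7]
tube R [162.8  16.1  51.7]
```

>>> apply_moves:
  series:
    - [[0.1,-0.1,0],0]
    - [[0.2,-0.2,0],0]
    - [[0.2,-0.2,0],0]
    - [[0.2,-0.2,0],0]
    - [[0.2,-0.2,0],0]
    - [[0.2,-0.2,0],0]

```text
time: 17.67
tool_pos: [0.5527, 0.2451, 0.2596]
tool_rot: [0.596, 0.38, 0.596, -0.38]
ft_force: [0.6, -0.5, 0.4]
gripper_width: 0.032
```

```bash
python3 - <<'E'
from top import *
o=tool()[2];print(tool()[0],o['ft_force'],o['gripper_width'],abs(o['qd']).max())
im=ctrl.get_image('wrist')
cv2.imwrite('pics/w13.png',cv2.resize(im[150:,150:350,::-1],None,fx=2.5,fy=2.5,interpolation=cv2.INTER_CUBIC))
E
```

```text
[0.55265589 0.24511355 0.25957279] [ 0.60017201 -0.4672222   0.43175531] 0.03195141428814084 0.0016194092220335073
```

View pics/w13.png

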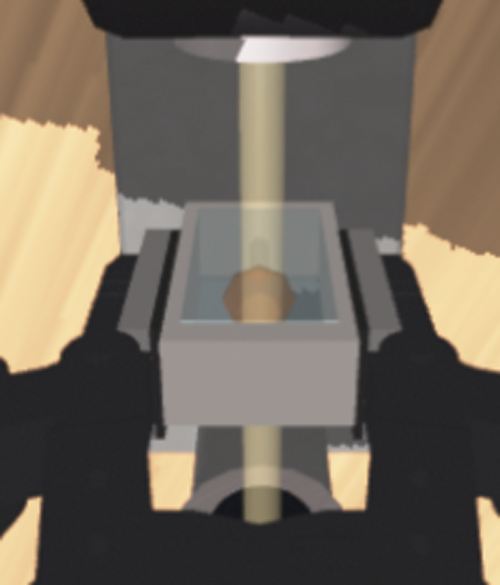

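```bash
python3 -c "
from station import ctrl
print(ctrl.finish_job())"
```

```text
the job is handed in; nothing more can be done
None
```

The job is handed in at about 18 s, with the cell held in the light path. No verdict comes back, so what follows rests on my own last checks.

**Lid:** I lifted it by its knob, set it on bare bench at about (0.47, -0.02), and let go. In the last top view it lies flat, knob up, about 0.25 m from the pot. The loupe and tweezers look unmoved.

**Cell:** I gripped it by its frosted faces at an opening of 32 mm and lifted it out of the pot, which looks unmoved.

**Final hold:**
- **Across the beam:** in the last wrist picture the beam runs parallel to the cell and within about 1 mm of its middle.
- **Along the beam:** the cell is roughly midway between lamp and tube, to within about 3 mm.
- **Height:** worked out from the tool height, about 99 mm. The cell's apparent size in the pictures only confirms this to about 4 mm.
- **Stillness:** the arm was still and the wrist force was under 1 N.

**Disagreements:**
- The top and wrist cameras put the viewer's middle about 4 mm apart. I corrected using the beam and cell seen together in the wrist picture.
- The wrist force briefly read about 5 N when closing on the knob and again on the cell, and about 8 N as the lid touched the bench. None of these had any visible effect.

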